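# Drive out a stuck cross pin and remove the filter cartridge

### The job

The filter cartridge is locked in its bracket by a stuck cross pin. Take the drift punch, drive the pin out through the cartridge from its sunk end, the side away from the pin's head, then lay the punch down on the worktop. Lift the freed cartridge out and stand it upright in the steel tray, leaving the screwdriver, tape roll and timer where they are.

Things in the scene. Friction and masses are not known exactly. Their poses are not given: they have to be found in the camera images.
- bracket: Fixed bracket: grey base plate 120 (x) x 130 (y) x 12 mm and two aluminium cheeks 70 wide (x), 20 thick (y), 85 mm high over all, outer faces at y = +36.5 and -36.5 mm, slot between them 33 mm. An 18 mm bore runs through both along the bracket's y axis at x = 0, 60 mm above the worktop. Low ribs outside reach y +-55, 30 mm high. Origin: centre of the underside, on the worktop; z up.
- bore_mouth (a point): Centre of the mouth of the 18 mm bore in the outer face of the bracket's +y cheek (chamfered 3 mm): the side where the pin's end is sunk. Axes are the bracket's: +y points out of the mouth, the pin is driven towards -y.
- pin (a joint): Stuck dark steel cross pin, 16 mm thick, in the bracket's bore; m, growing as it is driven to -y. At 0 its flat tail is sunk 6.5 mm inside the +y mouth, its 24 mm wide, 5 mm thick head lies on the -y cheek; starts at 0 to 0.004. About 8 N moves it; it stays where left. The cartridge is free from 0.046 on; a stop catches the pin at 0.055, so it stays in the -y cheek.
- punch: Loose drift punch, 160 mm, 160 g, lying flat: dark square body 18 x 18 x 85 mm with fine cross grooves, and a bright round shank 9 mm thick, 75 mm long, flat-ended. Origin: centre of the square body on the punch's axis (9 mm above the worktop when lying); x axis points along the punch to the tip.
- punch_tip (a point): Centre of the flat end of the punch's shank, 117.5 mm from the punch's origin along its x axis.
- cartridge: Loose filter cartridge, 250 g, 135 mm high, upright in the slot, foot 12 mm above the worktop. Lower part: grey block 56 (x) x 30 (y) x 73 mm high with a 19 mm hole along y 48 mm above the foot, for the pin; above it a white grip 48 (x) x 24 (y) mm. Origin: centre of the foot, z up. It comes out straight up; the foot must rise 73 mm to leave the slot.
- cartridge_grip (a point): Centre of the cartridge's white grip, 112 mm above its foot, on its axis; grasp across 24 mm (y) here.
- tray: Fixed open steel tray 120 (x) x 160 (y) x 25 mm outside, walls and floor 4 mm thick. Origin: centre of its underside, on the worktop.
- screwdriver: Bystander: loose screwdriver with an orange handle, 174 mm long, 23 mm high; origin at the centre of its underside.
- tape_roll: Bystander: loose roll of blue tape, 68 mm wide, 19 mm high; origin at the centre of its underside.
- timer: Bystander: loose white timer, 70 x 70 x 21 mm; origin at the centre of its underside.
There are look-alikes about, which are no part of the job. There is more than one size of the cartridge; the one meant has the size given above.

How it is judged:
By the outcome, as a careful person would: the job done as asked, in the order asked, and still so for the second after the job is handed in, with the robot touching nothing.
It also fails if it takes over 72 s, if anything falls off the work surface, if the arm or the gripper's body presses on something with over 40 N, if the wrist force passes 120 N, or if a joint passes its speed limit or range.

### The arm

A 6-joint arm with a two-finger parallel gripper is mounted at the origin on a cart in front of the work surface, level with it; the furniture and walls round the work are solid. World frame = base frame: x ahead of the robot, y to its left, z up, the work surface at z = 0. Lengths are in mm, angles in degrees, forces in N, time in s.
With the tool pointing down it reaches from about 325 to 900 mm from the base axis. Payload 6.1 kg.
Tool frame: the origin (TCP) lies at the very end of the fingers, on their centre line; the grasp point (between the pads) lies 19 mm behind it; z points along the fingers, y is the line along which they close (so a half turn about z gives the same grasp; the last joint's range is limited). The gripper opens to 85 mm and grips with 20 to 120 N. Pads are 22 mm wide; open, the fingers measure 114 mm over their backs; the gripper's body (76 mm by 85 mm) begins 54 mm behind the grasp point. The pads swing forward as they close: fully open they stand 13 mm farther back than shut.
Start: joints at [-77.298, 12.628, 87.462, -0, 79.91, -7.225], TCP at [213.012, -587.573, 231.3] pointing down, gripper open.
Joint ranges: [-170.65, 170.65], [-52.31, 119.04], [5.05, 147.46], [-71.25, 251.25], [11.57, 151.72], [-153.62, 153.62]. Speed limits (degrees/s): [147.25, 147.25, 172.46, 180, 180, 180].

### API

Orientations are given as [roll, pitch, yaw] about the fixed x, y, z axes, in that order (R = Rz(yaw) Ry(pitch) Rx(roll)).
In Python, from station import bot, sensors, grab_frame gives the robot as it stands. Calls block until the motion is done:
- bot.reach(position, orientation): joint-space move of the TCP to a pose.
- bot.move_linear(position, attitude=None, feed=150): straight line of the TCP; attitude=None keeps the orientation; feed is the mean speed in mm/s.
- bot.move_joints(angles): joint-space move.
- bot.let_go() and bot.clamp(squeeze=None): open the fingers fully, or close them until they stop; squeeze is the grip in N (None keeps the last).
- bot.wait(seconds).
- bot.ik(position, orientation): joint angles nearest the present ones, or None.
- sensors.sense(): the state.
- grab_frame(name): name is "side" or "top"; returns a dict with "pixels" (420x560x3 uint8, blue, green, red), "range_z" (420x560 float32, mm along the optical axis (not along the pixel's ray), 0 where there is no reading), "K" (3x3 intrinsics, pixels), "extrinsics" (4x4, takes a point from camera to world coordinates). Camera axes: x right, y down, z forward; pixel columns grow to the right and rows downward; lengths in mm; the calibration is good to about 2 mm. A picture is of the moment at which its call begins.
A pose or a line that the arm cannot do raises bot.IKError and nothing moves.
- bot.hand_in(): hands the job in; it is judged then, once.
The state is a dict: "time": time; "qpos": joint angles; "qd": joint speeds; "tau": joint torques, N m; "eef_pos": TCP position; "tool_rot": TCP orientation; "ft_force": force on the tool from outside, world axes, zero at the start; "ft_torque": the same for the moment, N m; "gripper_width": finger opening in mm; "gripper_force": force on a finger pad.
Only numpy, scipy, OpenCV 4.12 (cv2) and the standard library are available. Lean on these libraries where they do the work, as an engineer would, in place of code of your own. Each camera call takes 0.05 s, during which the arm holds its last target. There are 200 camera calls.

## Working session

There is one attempt and no reset: what is moved stays moved. The work goes in short steps, each a Python script; the robot and the scene stay as the last script left them, time stands still between calls to the robot, and variables do not carry over. Pictures are saved under pics/ and viewed, at most 10 in all, crops included, and the job is handed in when it is done.

```bash
mkdir -p pics
cat > h.py <<'E'
import numpy as np, cv2
from station import bot, sensors, grab_frame
def snap(n,f):
    d=grab_frame(n); np.savez(f'{f}.npz',**d); cv2.imwrite(f'pics/{f}.png',d['pixels']); return d
def load(f): return dict(np.load(f'{f}.npz'))
def cloud(d):
    z=d['range_z'].astype(float); h,w=z.shape; u,v=np.meshgrid(np.arange(w),np.arange(h))
    K=d['K']; p=np.stack([(u-K[0,2])/K[0,0]*z,(v-K[1,2])/K[1,1]*z,z,np.ones_like(z)],-1)
    W=(p@d['extrinsics'].T)[...,:3]; W[z==0]=np.nan; return W
E
python3 - <<'E'
from h import *
for n in('top','side'):
    d=snap(n,n+'0'); print(n,d['K'],d['extrinsics'].round(3))
E
```

```text
top [[501.58695679   0.         277.64743599]
 [  0.         501.58695679 209.73250729]
 [  0.           0.           1.        ]] [[ 1.300000e-02 -9.920000e-01  1.230000e-01  2.726030e+02]
 [-1.000000e+00 -1.300000e-02  3.000000e-03  3.698600e+01]
 [-1.000000e-03 -1.230000e-01 -9.920000e-01  1.493415e+03]
 [ 0.000000e+00  0.000000e+00  0.000000e+00  1.000000e+00]]
side [[383.14279652   0.         281.79093555]
 [  0.         383.14279652 205.58914964]
 [  0.           0.           1.        ]] [[-8.81000e-01 -2.45000e-01  4.04000e-01  8.28550e+01]
 [-4.73000e-01  4.47000e-01 -7.59000e-01  6.98709e+02]
 [ 6.00000e-03 -8.60000e-01 -5.10000e-01  5.61309e+02]
 [ 0.00000e+00  0.00000e+00  0.00000e+00  1.00000e+00]]
```

View pics/top0.png

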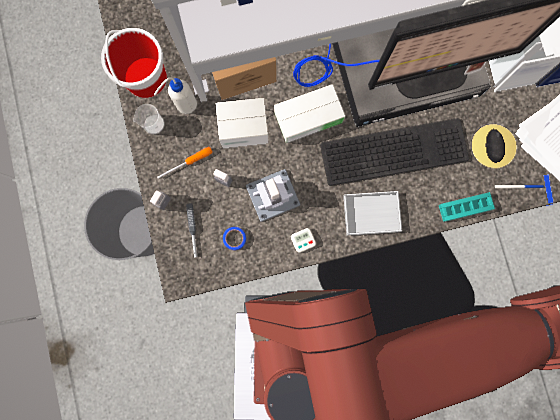

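View pics/side0.png

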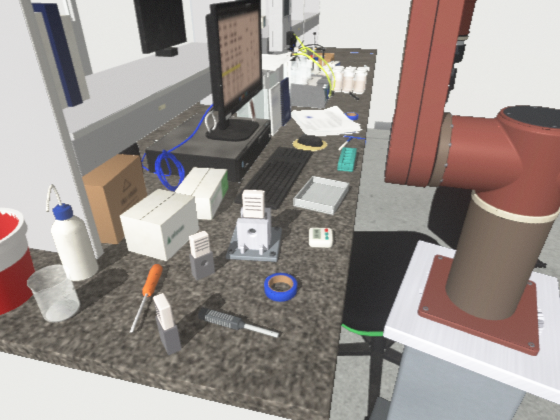

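Top view: bracket with the cartridge at about (273,192), loose cartridge look-alikes at (221,177) and (158,199), punch at (193,230) with its tip near (195,255), tray at (373,213), screwdriver (187,162), tape (235,238), timer (303,240). Side view: bracket at (255,230), punch from (208,318) to (277,333), look-alikes at (202,257) and (167,325). Candidates for "cartridge" are those three. I choose the one in the bracket, and the close crop will check it.

Run:
```python
from h import *
t=load('top0');s=load('side0')
a=cv2.resize(t['pixels'][150:270,145:305],(800,600),interpolation=cv2.INTER_CUBIC)
b=cv2.resize(s['pixels'][180:345,180:345+55],(800,600),interpolation=cv2.INTER_CUBIC)
cv2.imwrite('pics/c1.png',a);cv2.imwrite('pics/c2.png',b)
W=cloud(t);
for n,(u,v) in dict(cart=(270,186),lk1=(221,177),lk2=(158,199),punch=(193,218),tip=(195,252),tray=(373,213)).items(): print(n,W[v,u].round(1))
```

```text
cart [504.4  62.7 145.1]
lk1 [534.7 201.3 107.9]
lk2 [470.2 375.6 107.5]
punch [427.8 292.   15. ]
tip [327.3 282.5  16.2]
tray [ 451.  -244.     2.4]
```

View pics/c1.png

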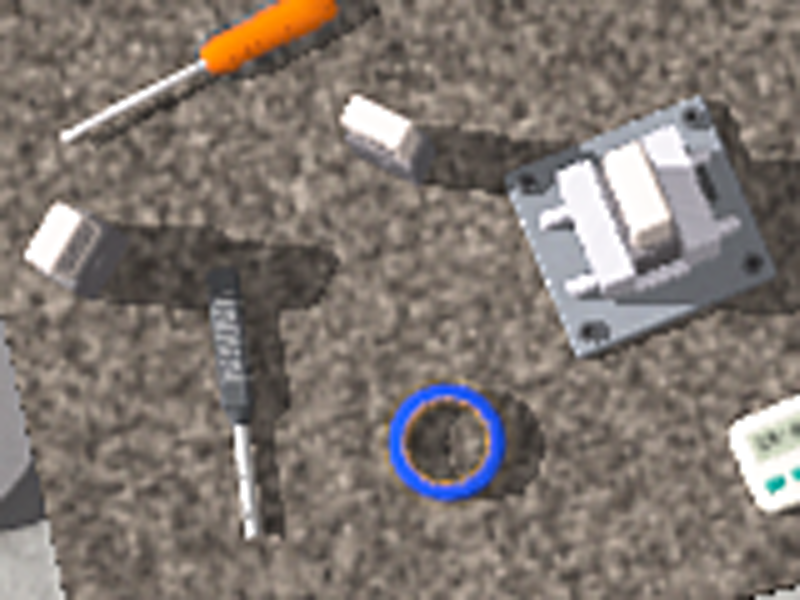

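View pics/c2.png

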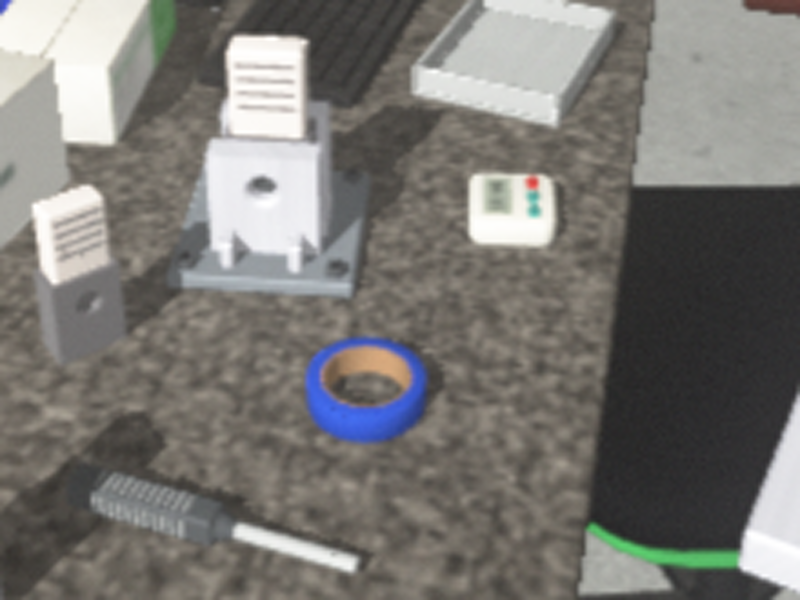

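The crops confirm the choice. The bracket's cartridge is pinned in the slot with its white grip at crop1 (640,190). The sunk bore mouth faces the side camera at crop2 (262,187), and the dark pin head is on the far side at crop1 (708,180). The punch body runs from (222,275) to (238,415) in crop1, with the tip at (252,533).

```bash
cat >> h.py <<'E'
def px2w(d,u,v,z):
    r=d['extrinsics'][:3,:3]@np.linalg.inv(d['K'])@[u,v,1]; o=d['extrinsics'][:3,3]
    return o+r*(z-o[2])/r[2]
def rect(P):
    (c,wh,a)=cv2.minAreaRect(P.astype(np.float32)); return np.round(c,1),np.round(wh,1),round(a,1)
E
python3 - <<'E'
from h import *
t=load('top0');s=load('side0')
c1=lambda u,v:(145+(u+.5)/5-.5,150+(v+.5)/5-.5)
c2=lambda u,v:(180+(u+.5)*.275-.5,180+(v+.5)*.275-.5)
C=np.array([px2w(t,*c1(*p),12)[:2] for p in[(508,175),(700,96),(776,270),(581,356)]])
print('plate',C.mean(0),rect(C))
print('grip top img',[px2w(t,*c1(*p),147)[:2].round(1) for p in[(605,152),(637,138),(677,232),(645,248)]])
print('bore side',px2w(s,*c2(262,187),60))
for nm,(p,z) in dict(back=((222,272),9),front=((240,420),9),tip=((251,534),9)).items(): print(nm,px2w(t,*c1(*p),z))
for nm,(p,z) in dict(back=((82,485),9),tip=((358,562),9)).items(): print('side',nm,px2w(s,*c2(*p),z))
for nm,d in(('top',t),('side',s)):
    W=cloud(d);x,y,z=np.moveaxis(W,-1,0)
    m=lambda X,Y,Z:W[(abs(x-X[0])<X[1])&(abs(y-Y[0])<Y[1])&(z>Z[0])&(z<Z[1])]
    for k,a in dict(grip=((500,80),(60,80),(139,155)),cheek=((500,80),(60,80),(79,91)),plate=((500,100),(60,100),(7,16)),
        punch=((390,120),(290,35),(8,30)),lk1=((535,60),(200,45),(95,125)),lk2=((470,40),(375,45),(95,125)),tray=((451,90),(-244,110),(19,30))).items():
        P=m(*a)
        if len(P)>5: print(nm,k,len(P),rect(P[:,:2]),np.nanmedian(P[:,2]).round(1),np.nanmax(P[:,2]).round(1))
print(sensors.sense()['tool_rot'],sensors.sense()['gripper_width'])
E
```

```text
plate [502.13400762  56.29040958] (array([501.5,  56.1]), array([117.6, 126.9]), 23.4)
grip top img [array([520.5,  74.9]), array([528.5,  57.5]), array([476.9,  35.1]), array([468. ,  52.3])]
bore side [486.87029632  86.99550053  60.        ]
back [470.30122897 306.38268406   9.        ]
front [381.89982041 292.64533618   9.        ]
tip [314.65757053 283.88922277   9.        ]
side back [463.67992207 305.33810567   9.        ]
side tip [311.45856477 280.47560332   9.        ]
top grip 154 (array([501.5,  57.8]), array([48.4, 25. ]), 24.8) 146.4 154.2
top cheek 381 (array([501.5,  57.4]), array([70.5, 73.3]), 23.8) 85.4 91.0
top plate 801 (array([498.5,  59.7]), array([198.4, 190.6]), 89.1) 12.0 16.0
top punch 270 (array([398.3, 291.4]), array([213.5,  44.1]), 13.3) 16.6 26.1
top lk1 91 (array([544. , 205.8]), array([38.3, 19.1]), 62.2) 105.8 112.2
top lk2 99 (array([476.9, 383.6]), array([21.4, 37.4]), 63.4) 105.6 111.3
top tray 266 (array([ 450.9, -238.4]), array([120.6, 161.7]), 4.4) 24.6 29.9
side grip 152 (array([498.4,  59.7]), array([47.4, 22.9]), 26.1) 145.8 147.9
side cheek 348 (array([499. ,  58.2]), array([70. , 77.1]), 22.8) 84.2 90.3
side plate 787 (array([498.8,  59.1]), array([120.2, 130.4]), 23.4) 11.4 16.0
side punch 646 (array([390.3, 295. ]), array([159.8,  19.5]), 8.6) 15.5 20.2
side lk1 157 (array([541.1, 206.2]), array([37.5, 20. ]), 62.3) 103.5 107.3
side lk2 243 (array([473.4, 384.9]), array([18.9, 39.6]), 60.6) 104.3 106.9
side tray 264 (array([ 448.3, -236.9]), array([120.8, 166.5]), 4.9) 22.8 26.2
[-1.79898305e+02 -1.31262691e-02  1.99248512e+01] 85.04960589496275
```

Estimates so far:
- **Bracket:** (500,58), yaw 23.7.
- **Punch:** origin (428.5,300.6), tip heading 188.6.
- **Tray:** (449.5,-237.7), yaw about 4.6.

Next I grasp the punch.

Run:
```python
from h import *
th=np.radians(188.6); g=np.array([428.5,300.6])+8*np.array([np.cos(th),np.sin(th)])
o=[180,0,8.6]
print(bot.ik([*g,2],o),bot.ik([500-.402*150,58+.916*150,54],[180,0,113.7]))
bot.reach([*g,150],o)
bot.move_linear([*g,20],feed=150); bot.move_linear([*g,2],feed=40)
print(sensors.sense()['ft_force'])
bot.clamp(80)
s=sensors.sense(); print(s['gripper_width'],s['gripper_force'],s['ft_force'],s['eef_pos'])
bot.move_linear([*g,180],feed=150)
s=sensors.sense(); print(s['gripper_width'],s['ft_force'],s['time'],s['eef_pos'])
u=np.array([-.402,.916]); p=np.array([500,58])+u*(70+109.5)
bot.reach([*p,180],[180,0,113.7])
print(sensors.sense()['time'])
d=snap('side','side1');snap('top','top1')
cv2.imwrite('pics/s1.png',cv2.resize(d['pixels'][100:340,120:440],(800,600),interpolation=cv2.INTER_CUBIC))
```

```text
[ 2.66887331e+01  1.48904962e+01  1.12323786e+02 -2.54444375e-14
  5.27857174e+01  1.08088733e+02] [ 1.45584186e+01  5.13318125e+00  1.16666973e+02 -2.54444375e-14
  5.81998459e+01 -9.14158136e+00]
[0.28576496 0.48472828 0.15194691]
15.629805166141459 79.70323204994202 [-1.2665398  -0.5933578   3.81742637] [420.89218986 299.55611584   2.4470426 ]
15.947622658926324 [ 0.19367454 -0.36765461 -2.12615251] 6.8833 [419.85651262 299.0261786  178.74969912]
8.6167
```

View pics/s1.png

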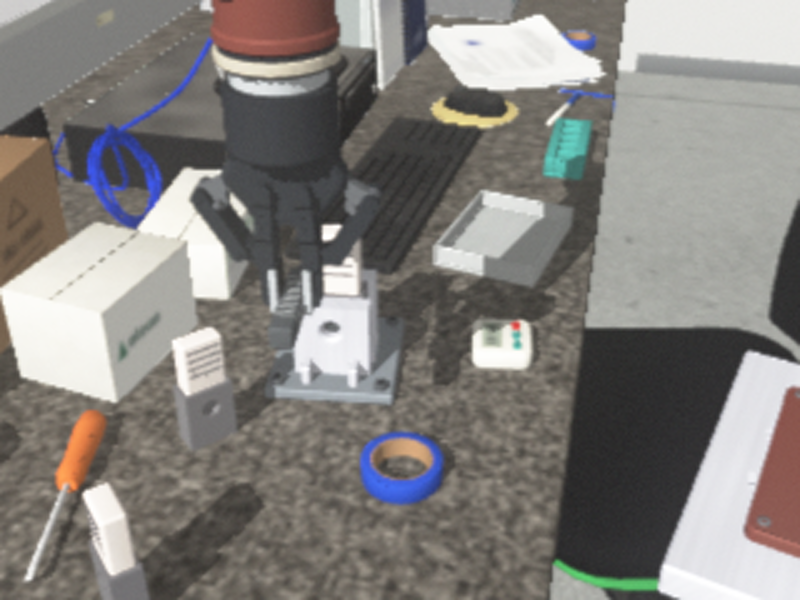

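The picture shows the punch held between the fingers with its rear end towards the camera at (283,335), and the tip hidden. I'll check its tilt from the depth data.

Run:
```python
from h import *
u=np.array([-.402,.916]);x_=np.array([.916,.402]);c=np.array([500,58])
s=sensors.sense();e=np.array(s['eef_pos']);print('tcp y,x,z',(e[:2]-c)@u,(e[:2]-c)@x_,e[2])
for n in('side1','top1'):
    d=load(n);W=cloud(d).reshape(-1,3);b=(W[:,:2]-c)
    Y=b@u;X=b@x_;Z=W[:,2]
    for y in range(50,250,10):
        m=(abs(Y-y)<5)&(abs(X)<20)&(Z>120)&(Z<230)
        if m.sum()>1: print(n,y,m.sum(),X[m].min().round(1),np.median(X[m]).round(1),X[m].max().round(1),'z',Z[m].min().round(1),np.median(Z[m]).round(1),Z[m].max().round(1))
```

```text
tcp y,x,z 179.71851128584987 -0.00890290765572488 179.92337030757434
side1 150 8 1.3 3.7 8.2 z 194.1 195.0 195.4
side1 160 16 -0.7 3.5 8.0 z 194.0 194.8 196.0
side1 170 30 -2.5 7.8 11.8 z 194.1 195.9 229.8
side1 180 51 -14.0 8.2 11.0 z 179.1 196.2 226.6
side1 190 309 -19.9 -5.5 20.0 z 182.0 204.6 230.0
side1 200 42 -15.2 -1.4 16.3 z 181.2 194.9 224.7
side1 210 40 -8.8 -3.1 8.1 z 180.0 194.7 196.5
side1 220 39 -8.7 -2.2 8.6 z 179.9 194.6 196.3
side1 230 105 -8.8 -0.4 8.6 z 178.4 187.9 195.5
top1 70 8 -1.6 2.7 7.1 z 186.1 190.4 194.0
top1 80 13 -1.2 2.4 6.8 z 184.8 190.6 193.7
top1 90 13 -1.5 1.8 6.9 z 183.6 190.8 195.9
top1 100 12 -2.0 2.6 7.0 z 186.3 191.3 196.0
top1 110 14 -1.9 2.6 7.1 z 186.3 189.5 195.0
top1 120 12 -0.7 2.5 6.6 z 187.6 189.5 192.4
top1 130 13 -1.0 2.4 7.6 z 185.7 188.2 195.8
top1 140 8 -2.6 1.7 6.2 z 187.9 190.1 192.3
top1 220 6 -6.6 -4.7 -1.0 z 183.6 194.4 196.3
top1 230 6 -5.5 -2.3 4.0 z 187.6 192.0 195.0
```

View pics/top1.png

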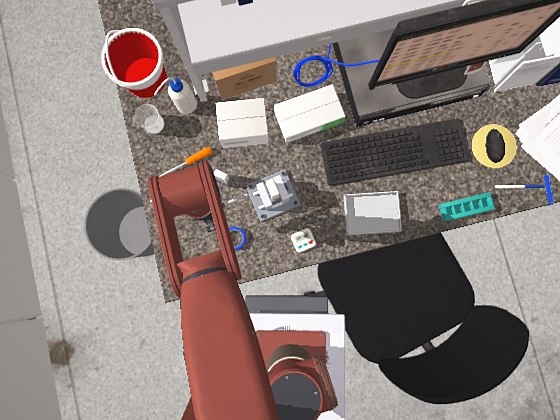

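The top view at about (225,200) shows the shank pointing at the bracket. The depth data say the punch is level, with its axis 6 mm above the TCP. Next I lower it, insert it and drive the pin.

Run:
```python
from h import *
u=np.array([-.402,.916]);x_=np.array([.916,.402]);c=np.array([500,58])-1.2*x_
P=lambda tip,z=54:[*(c+u*(tip+109.5)),z]
bot.move_linear(P(72,180),feed=100); bot.move_linear(P(72),feed=150)
def rep(t):
    s=sensors.sense();f=s['ft_force'];e=np.array(s['eef_pos'])
    print(t,'fy',round(f[:2]@u,1),'fx',round(f[:2]@x_,1),'fz',round(f[2],1),'y',round((e[:2]-c)@u-109.5,1),round(s['gripper_width'],1),round(s['time'],1)); return s
rep(72)
for t in(45,33,30,27,24,20,10,0,-10,-15,-18,-20):
    bot.move_linear(P(t),feed=40); s=rep(t)
    if np.linalg.norm(s['ft_force'])>35: print('STOP');break
```

```text
72 fy 0.1 fx 0.9 fz -1.8 y 72.0 15.7 10.0
45 fy -0.4 fx 0.7 fz -1.2 y 45.1 15.6 10.8
33 fy 0.3 fx -0.4 fz -0.9 y 32.8 16.0 11.2
30 fy -0.6 fx -0.0 fz -1.0 y 30.0 16.0 11.5
27 fy -0.1 fx 0.2 fz -0.8 y 27.0 15.8 11.7
24 fy 4.4 fx -0.4 fz -2.1 y 24.5 16.0 12.0
20 fy 5.6 fx 0.4 fz -1.5 y 20.8 16.2 12.2
10 fy 6.1 fx -0.8 fz -0.5 y 10.8 15.6 12.6
0 fy 5.7 fx 0.7 fz -0.9 y 0.8 16.3 13.0
-10 fy 4.4 fx 0.6 fz -0.7 y -9.2 15.8 13.4
-15 fy 6.5 fx 0.2 fz -1.2 y -14.1 16.0 13.7
-18 fy 6.0 fx -0.6 fz -0.3 y -17.0 16.1 14.0
-20 fy 6.6 fx 0.4 fz -0.9 y -18.8 16.1 14.2
```

The pin is moving at about 6 N. I continue gently until the stop is felt, then withdraw and look.

Run:
```python
from h import *
u=np.array([-.402,.916]);x_=np.array([.916,.402]);c=np.array([500,58])-1.2*x_
P=lambda tip,z=54:[*(c+u*(tip+109.5)),z]
for t in np.arange(-21,-29,-1.):
    bot.move_linear(P(t),feed=30); s=sensors.sense(); f=s['ft_force'][:2]@u
    print(t,round(f,1))
    if f>13: break
bot.move_linear(P(80),feed=120); bot.move_linear(P(80,180),feed=200)
print(sensors.sense()['time'])
# original spot, for laying down
th=np.radians(188.6); g=np.array([428.5,300.6])+8*np.array([np.cos(th),np.sin(th)])
bot.reach([*g,120],[180,0,8.6])
d=snap('top','top2');snap('side','side2')
s=load('side2')
a=cv2.resize(d['pixels'][160:228,230:320],(400,300),interpolation=cv2.INTER_CUBIC)
b=cv2.resize(s['pixels'][180:270,210:330],(400,300),interpolation=cv2.INTER_CUBIC)
cv2.imwrite('pics/p2.png',np.hstack([a,b]));print(sensors.sense()['time'])
```

```text
-21.0 8.1
-22.0 7.0
-23.0 6.9
-24.0 7.3
-25.0 7.5
-26.0 6.7
-27.0 8.1
-28.0 9.6
18.0417
19.8583
```

View pics/p2.png

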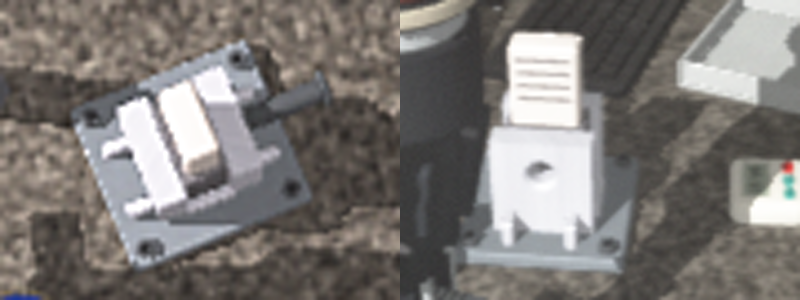

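The pin's head now sticks far out on the -y side (crop (320,88)) and the bore looks open. I'll measure its travel, then lay the punch down.

Run:
```python
from h import *
u=np.array([-.402,.916]);x_=np.array([.916,.402]);c=np.array([501.5,57.5])
for n in('top2','side2'):
    d=load(n);W=cloud(d).reshape(-1,3);b=W[:,:2]-c;Y=b@u;X=b@x_;Z=W[:,2]
    m=(abs(X)<15)&(Y<-40)&(Y>-130)&(Z>40)&(Z<80)
    if m.any(): print(n,m.sum(),np.sort(Y[m])[:6].round(1))
d=load('top2');q=(230+323/4.444,160+85/4.41);print((px2w(d,*q,64)[:2]-c)@u)
th=np.radians(188.6); g=np.array([428.5,300.6])+8*np.array([np.cos(th),np.sin(th)])
bot.move_linear([*g,25],feed=120); bot.move_linear([*g,3],feed=40)
print(sensors.sense()['ft_force']); bot.let_go()
bot.move_linear([*g,150],feed=180)
print(sensors.sense()['time'],sensors.sense()['ft_force'])
```

```text
top2 111 [-96.3 -95.8 -95.3 -95.3 -95.  -94.8]
-95.39361353607431
[ 0.33613931 -0.36702636 -1.22105838]
23.1417 [-0.08062123 -0.34872697 -1.18454657]
```

The pin has travelled about 54 mm, so the cartridge is free. Next I grasp it and lift.

Run:
```python
from h import *
o=[180,0,23.7]; g=[500,58.3]
print(bot.ik([*g,105],o), bot.ik([449.5,-237.7,98],[180,0,4.6]))
bot.reach([*g,210],o); bot.move_linear([*g,105],feed=120)
bot.clamp(60); s=sensors.sense(); print(s['gripper_width'],s['ft_force'])
for z in(110,130,195,215):
    bot.move_linear([*g,z],feed=80); s=sensors.sense(); f=s['ft_force']; print(z,f.round(1) if hasattr(f,'round') else f,s['gripper_width'])
    if np.linalg.norm(f)>25: print('STOP');break
d=snap('side','side3');snap('top','top3');print(s['time'])
cv2.imwrite('pics/s3.png',cv2.resize(d['pixels'][100:350,120:440],(768,600),interpolation=cv2.INTER_CUBIC))
```

```text
[-2.33238739e+00  3.53577039e+00  1.11955743e+02 -2.54444375e-14
  6.45084863e+01  6.39676126e+01] [-3.67626736e+01  4.79446804e+00  1.11470485e+02 -2.54444375e-14
  6.37350473e+01  4.86373264e+01]
23.377441813982408 [ 0.70943738 -1.46146398  1.31764726]
110 [-0.  -2.6 -1.4] 23.23212678843567
130 [ 1.7 -1.3 -2.3] 23.572336506560866
195 [ 0.   0.7 -3.9] 23.188653912342517
215 [ 0.3 -0.1 -3.6] 23.33017507198484
27.7833
```

View pics/s3.png

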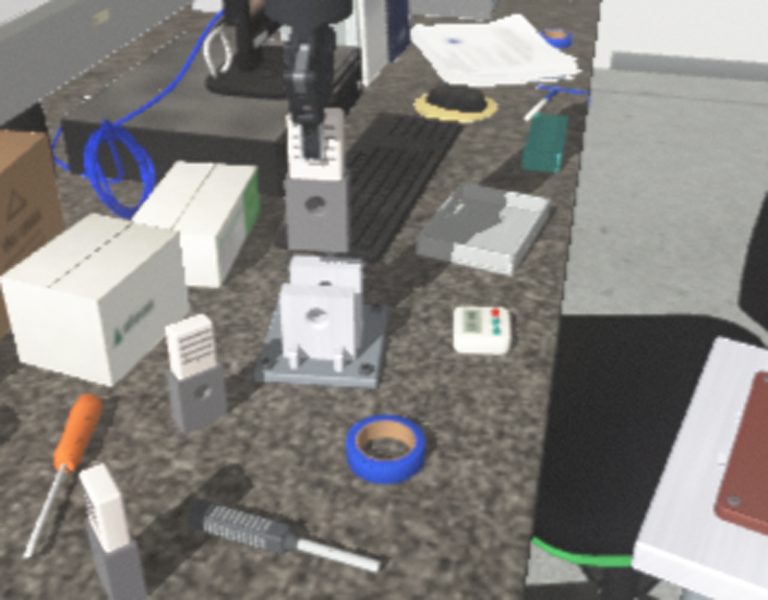

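The cartridge hangs upright and clear of the slot (317,185), and the punch lies flat on the worktop (285,540). Next I place the cartridge in the tray.

Run:
```python
from h import *
o=[180,0,4.6]; g=[449.5,-237.7]
bot.reach([*g,215],o); bot.move_linear([*g,115],feed=120); f0=sensors.sense()['ft_force'][2]
for z in np.arange(105,94,-1.):
    bot.move_linear([*g,z],feed=30); f=sensors.sense()['ft_force'][2]
    if f-f0>4: break
print(z,f0,f); bot.let_go(); bot.move_linear([*g,230],feed=150)
bot.reach([350,-350,280],o)
t=snap('top','top4');s=snap('side','side4');print(sensors.sense()['time'])
cv2.imwrite('pics/e.png',np.hstack([cv2.resize(t['pixels'][130:280,140:420],(400,214)),cv2.resize(s['pixels'][150:364,100:386],(400,300))[:214]]) if 0 else np.vstack([cv2.resize(t['pixels'][140:270,140:420],(640,297)),cv2.resize(s['pixels'][150:350,90:521],(640,297))]))
W=cloud(t).reshape(-1,3);m=(abs(W[:,0]-450)<70)&(abs(W[:,1]+238)<80)&(W[:,2]>130)&(W[:,2]<150);print(rect(W[m][:,:2]),np.median(W[m][:,2]))
```

```text
96.0 -3.529396072543914 7.1127366012753725
35.1917
(array([ 450.1, -236.3]), array([47.5, 24.7]), 3.4) 137.9148031408181
```

View pics/e.png

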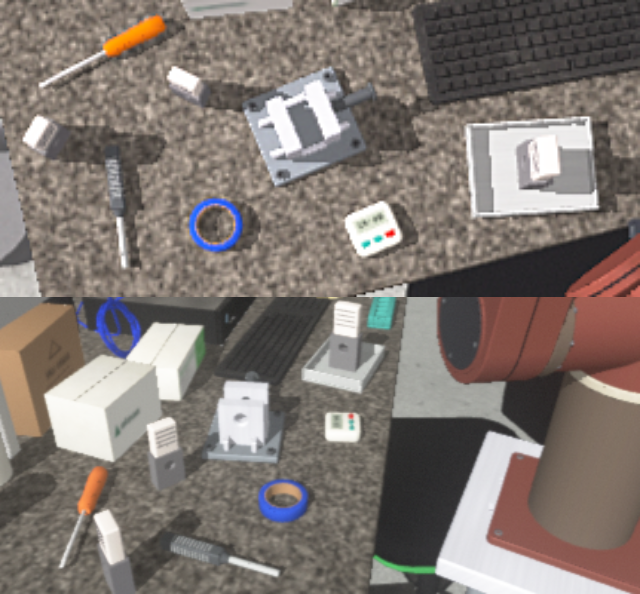

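The cartridge stands upright in the tray (540,160), and the punch lies on the worktop (118,205). The screwdriver, tape roll and timer have not moved.

```bash
python3 -c "
from station import bot
print(bot.hand_in())"
```

```text
the job is handed in; nothing more can be done
None
```

The job is done and handed in at about 35 s: I drove the pin out from its sunk end (about 54 mm of travel), laid the punch on the worktop and stood the cartridge upright in the tray, with the screwdriver, tape roll and timer left where they were.

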